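# Release the spring catch and draw the parts tray out to its lock

### The job

The steel parts tray is locked into its green stand by a red spring catch that stands up in the tray's hand slot. With the fingertips, press the catch down below the tray's floor and keep it down while you slide the tray out, so that its floor passes over the catch; go on to the end of the tray's travel, where the catch springs up again through the tray's second hole and locks it out, then take the hand away. Nothing is to be picked up: the two valve springs must stay standing on the tray, and the valve and the paint tin on the bench are left alone.

Things in the scene. Friction and masses are not known exactly. Their poses are not given: they have to be found in the camera images.
- stand: green steel stand fixed to the bench, 334 mm deep (x -34 to +300), 236 wide. Origin on the bench (z = 0) below the catch's axis; z up, x to its back, y across. The tray is drawn out level along the stand's -x. Side channels at |y| 98 to 118 mm, 36 mm high, bottom plate 4 mm thick (7 mm near the catch)
- board_edge (a point): middle of the front edge of the plywood board over the back of the stand, at its top face, 78 mm above the bench; 100 mm behind the catch's axis. The board is 10 mm thick, 244 mm wide, runs back from here, and carries a carton up to 110 mm above the bench. In front of it nothing fixed is above 47 mm
- catch (a joint): red spring plunger, 24 mm in diameter, flat top 18 mm in diameter with bevelled rim, moves straight down. 0 = up, 0.014 = fully pressed (m). 3 N to start, 7 N fully down; springs back when let go. Pressed 10 mm or more it is below the tray floor, which can then slide over it and keeps it down. Up, it blocks the tray. Its guide bush, 36 mm across, rises to 10 mm above the bench
- catch_top (a point): centre of the flat top of the red catch; moves with it. 29 mm above the bench when up (6 mm above the top of the tray floor), 15 mm when fully pressed
- tray (a joint): how far the tray is drawn out, in m: 0 to 0.0015 at the start (in), 0.112 at its end stop. It takes about 3 N to slide
- slot (a point): centre of the tray's hand slot, at the top of the tray floor, 23 mm above the bench; moves with the tray. The opening is 38 mm along the drawing direction, 84 mm across, from the inner face of the front lip back to the edge of the 3 mm thick floor. Tray in: the catch's axis is 5 mm behind this centre. Fingers should fill over half of the 38 mm, or the catch can rise between them and the floor's edge
- lip (a point): middle of the top edge of the tray's front lip, an upright wall 4 mm thick and 200 mm wide from 20 to 47 mm above the bench (with its rolled edge); 21 mm in front of the slot's centre; moves with the tray
- hole (a point): centre of the tray's second hole, 29 mm square, at the top of the tray floor; moves with the tray. 115 mm behind the slot's centre, under the board's front edge at the start. The catch springs up through it when the tray is drawn out about 0.108 to 0.112 m
- spring_a: valve spring standing loose on the tray floor behind the slot, 30 mm in diameter, 36 mm tall; origin at the centre of its underside, 23 mm above the bench, z along its axis. On the stand's +y side
- spring_b: the same, on the stand's -y side
- valve: engine valve standing head down on the bench beside the stand, 38 mm head, 108 mm tall; origin at the centre of its underside, z along its stem. To be left alone
- tin: small yellow and white paint tin standing on the bench beside the stand, 74 mm in diameter, 85 mm tall; origin at the centre of its underside, z up. To be left alone
Things that resemble listed ones, but are neither listed nor needed, are in the scene too. Leave any purple look-alike of the spring_b alone.

How it is judged:
By the outcome, as a careful person would: the job done as asked, in the order asked, and still so for the second after the job is handed in, with the robot touching nothing.
It also fails if it takes over 32 s, if anything falls off the work surface, if the arm or the gripper's body presses on something with over 40 N, if the wrist force passes 120 N, or if a joint passes its speed limit or range.

### The arm

A 7-joint arm with a two-finger parallel gripper is mounted at the origin on the work surface. World frame = base frame: x ahead of the robot, y to its left, z up, the work surface at z = 0. Lengths are in m, angles in rad, forces in N, time in s.
With the tool pointing down it reaches from about 0.4 to 0.875 m from the base axis. Payload 19.3 kg.
Tool frame: the origin (TCP) lies midway between the tips of the shut fingers; the grasp point (between the pads) lies behind it (ctrl.grip_depth is the z of the grasp point in the tool frame, in m); z points along the fingers, y is the direction in which the jaws open and shut (so a half turn about z gives the same grasp; the last joint's range is limited). The gripper opens to 85 mm and grips with 20 to 120 N. Pads are 22 mm wide; open, the fingers measure 114 mm over their backs; the gripper's body (76 mm by 85 mm) begins 54 mm behind the grasp point. The pads swing forward as they close: fully open they stand 13 mm farther back than shut.
Start: joints at [-1.386, 0.521, -0.036, 1.599, 0.021, 1.021, -0.113], TCP at [0.158, 0.605, 0.231] pointing down, gripper open.
Joint ranges: [-2.91, 2.91], [-0.3, 2.13], [-1.5, 1.42], [0.17, 2.43], [-1.26, 4.41], [0.16, 1.93], [-2.52, 2.52]. Speed limits (rad/s): [1.89, 1.89, 2.39, 2.39, 3.01, 3.01, 3.01].

### API

Orientations are given as [roll, pitch, yaw] about the fixed x, y, z axes, in that order (R = Rz(yaw) Ry(pitch) Rx(roll)).
In Python, from workcell import ctrl gives the robot as it stands. The module is installed in compiled form; this text tells all that it offers.
- The arm moves only by the shell command python3 -m jog 'ROWS' [FORCE]. ROWS is text: rows parted by semicolons, each of 7 numbers parted by spaces: the turn, a rotation vector about the tool's x, y, z in rad, then the shift along the tool's x, y, z in m, then the closure in counts, from 0 (fully open) to 255 (shut). In form: rx ry rz x y z claw; .... A call has 1 to 5 rows; each row shifts and turns the commanded pose from where the row before left it, along the tool's axes as they then stand; what a row does not reach is not made up. A row lasts 1/12 s, in which the tool goes at most 41.7 mm and 7.16 degrees, less where a joint would pass 70% of its speed; a pose out of reach is approached as far as the arm can. A call with a gripper value outside its range is refused whole. The fingers move at their own pace and stop on an object; FORCE is the grip in N (left out, the last holds). Time passes only in rows, so rows that do not move let the fingers close. It gives the time, the measured TCP pose, the force and the opening at its end, in the units of the state.
- ctrl.observe(): the state, without advancing time (a new reading comes with each control period).
- ctrl.grab_frame(name): name is "side" or "top"; returns a dict with "color" (420x560x3 uint8, blue, green, red), "fovy" (degrees; the focal length in pixels is half the picture's height over the tangent of half this angle, whatever the lens; pixels are square), "cx", "cy" (the principal point, pixels), "rvec" (rotation vector, rad) and "tvec" (3), from world to camera coordinates, as OpenCV has them. Camera axes: x right, y down, z forward; pixel columns grow to the right and rows downward; lengths in m; the calibration is good to about 2 mm. A picture is of the moment at which its call begins. There is no depth.
- ctrl.hand_in(): hands the job in, once; it reports no verdict.
The state is a dict: "time_s": time; "joint_pos": joint angles; "dq": joint speeds; "joint_efforts": joint torques, N m; "ee_pos": TCP position; "eef_rot": TCP orientation; "wrist_force": force on the tool from outside, world axes, zero at the start; "torque": the same for the moment, N m; "opening": opening from 0.0 (shut) to 1.0 (fully open).
Only numpy, scipy, OpenCV 4.12 (cv2) and the standard library are available. Lean on these libraries where they do the work, as an engineer would, in place of code of your own. Each camera call takes 0.05 s, during which the arm holds its last target. There are 200 camera calls.

## Working session

There is one attempt and no reset: what is moved stays moved. The work goes in short steps, Python scripts to look and compute and a shell command to move; the robot and the scene stay as the last step left them, time stands still between calls to the robot, and variables do not carry over. Pictures are saved under pics/ and viewed, about 8 in all and at most 12, crops included, and the job is handed in when it is done.

```bash
mkdir -p pics; cat > h.py <<'E'
import numpy as np, cv2
from workcell import ctrl
def grab(n,f=None):
    d=ctrl.grab_frame(n)
    if f: cv2.imwrite('pics/'+f,d['color'])
    return d
def cam(d):
    f=d['color'].shape[0]/2/np.tan(np.radians(d['fovy'])/2)
    return np.array([[f,0,d['cx']],[0,f,d['cy']],[0,0,1]]),cv2.Rodrigues(np.array(d['rvec'],float))[0],np.array(d['tvec'],float).ravel()
def ray(d,uv):
    K,R,t=cam(d); return -R.T@t, R.T@np.linalg.inv(K)@[uv[0],uv[1],1]
def onz(d,uv,z):
    o,v=ray(d,uv); return o+v*(z-o[2])/v[2]
def proj(d,p):
    K,R,t=cam(d); q=K@(R@np.array(p)+t); return q[:2]/q[2]
def tri(d1,u1,d2,u2):
    a,v=ray(d1,u1); b,w=ray(d2,u2)
    s=np.linalg.lstsq(np.c_[v,-w],b-a,rcond=None)[0]
    p,q=a+v*s[0],b+w*s[1]; return (p+q)/2,np.linalg.norm(p-q)
E
python3 - <<'E'
from h import *
a=grab('top','t0.png');b=grab('side','s0.png')
for d in(a,b): print(d['fovy'],d['cx'],d['cy'],ray(d,(280,210)))
print(ctrl.observe(),ctrl.grip_depth)
E
```

```text
54.60387309457138 284.6544245163106 210.1430639099034 (array([0.48588964, 0.0174803 , 0.78018986]), array([ 0.11891352, -0.02027094, -0.99276366]))
52.971131491785385 285.76260755117386 205.88935489222285 (array([ 0.17336545, -0.48912082,  0.60161547]), array([ 0.48038904,  0.58875007, -0.65029362]))
{'time_s': 0.1, 'joint_pos': array([-1.38620449,  0.521934  , -0.03630907,  1.5999201 ,  0.02119896,
        1.0211088 , -0.11279375]), 'dq': array([-0.00029266, -0.00163219,  0.00011459, -0.00243364,  0.00051741,
       -0.00099476, -0.00067572]), 'joint_efforts': array([ 1.60994892e-03, -9.28490567e+01,  1.98282771e+00, -3.70533478e+01,
        1.80784398e-02,  5.22025890e-03, -1.13979149e-05]), 'ee_pos': array([0.15749676, 0.6045326 , 0.23080728]), 'eef_rot': array([-3.14061028e+00,  7.66984363e-05,  2.88677910e+00]), 'wrist_force': array([-0.30370452, -0.26441321, -0.03924112]), 'torque': array([ 0.02933183,  0.00653596, -0.04119174]), 'opening': 0.9973401340870608} -0.0187
```

View pics/t0.png

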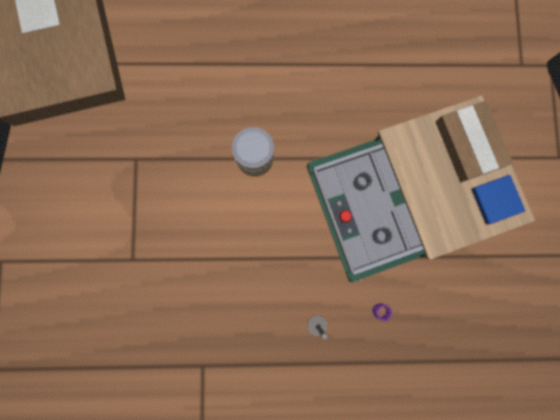

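View pics/s0.png

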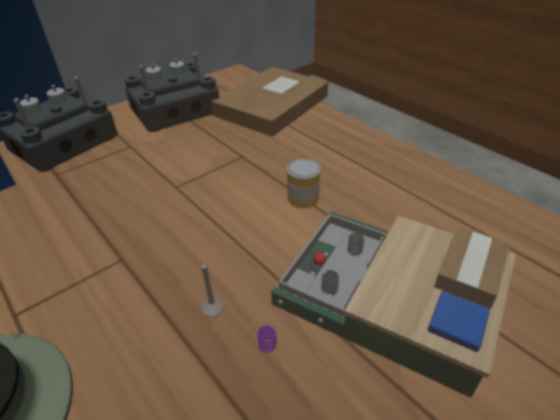

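The top view shows the red catch at (346,216) in the hand slot and the springs at (362,181) and (382,236). The board's front edge runs from about (381,137) to (430,258). The tin is at (253,145) and the valve at (318,326). A purple spring look-alike at (382,312) is to be left alone. The only red thing in the slot is the catch; the side view shows it at (320,258).

```bash
cat > m.py <<'E'
from h import *
def red(d):
    h=cv2.cvtColor(d['color'],cv2.COLOR_BGR2HSV)
    m=(((h[...,0]<6)|(h[...,0]>174))&(h[...,1]>170)&(h[...,2]>80)).astype(np.uint8)
    n,l,s,c=cv2.connectedComponentsWithStats(m)
    return [(s[i,4],c[i].round(1)) for i in range(1,n) if s[i,4]>8]
E
python3 - <<'E'
from m import *
a=grab('top');b=grab('side')
ra,rb=red(a),red(b);print(ra,rb)
ca=max(ra,key=lambda x:x[0])[1];cb=max(rb,key=lambda x:x[0])[1]
print('tri',tri(a,ca,b,cb)); c=onz(a,ca,.028);print('plane',c,onz(b,cb,.028))
# board mask by edge: wood front edge line, z=.078
p,q=onz(a,(381,137),.078),onz(a,(430,258),.078);e=p-q
print('edge',p,q,np.linalg.norm(e),'yaw back',np.degrees(np.arctan2(-e[0],e[1]))) 
# stand front edge, z~.036
p2,q2=onz(a,(309,167),.036),onz(a,(353,280),.036);e2=p2-q2
print(p2,q2,np.linalg.norm(e2),np.degrees(np.arctan2(-e2[0],e2[1])))
# springs tops
for uv in((362,181),(382,236)): print(onz(a,uv,.05))
print(onz(a,(253,145),.085),onz(a,(318,326),0.0))
x0,y0=300,120
cv2.imwrite('pics/c1.png',cv2.resize(a['color'][y0:290,x0:450],None,fx=4,fy=4,interpolation=cv2.INTER_CUBIC))
E
```

```text
[(np.int32(85), array([345. , 215.9]))] [(np.int32(34), array([319.3, 257.2]))]
tri (array([ 0.56439225, -0.11960556,  0.02701583]), np.float64(0.0006699828229716137))
plane [ 0.56401392 -0.11922662  0.028     ] [ 0.56403406 -0.12038691  0.028     ]
edge [ 0.70035306 -0.17898656  0.078     ] [ 0.48431507 -0.25616166  0.078     ] 0.22940882379852182 yaw back -70.34178325815287
[ 0.65563582 -0.05272823  0.036     ] [ 0.44610494 -0.1290269   0.036     ] 0.22299029870733736 -69.99138697484224
[ 0.62586463 -0.1484183   0.05      ]
[ 0.52468398 -0.18142018  0.05      ]
[0.6841317 0.0494818 0.085    ] [ 0.3599894  -0.06756197  0.        ]
```

View pics/c1.png

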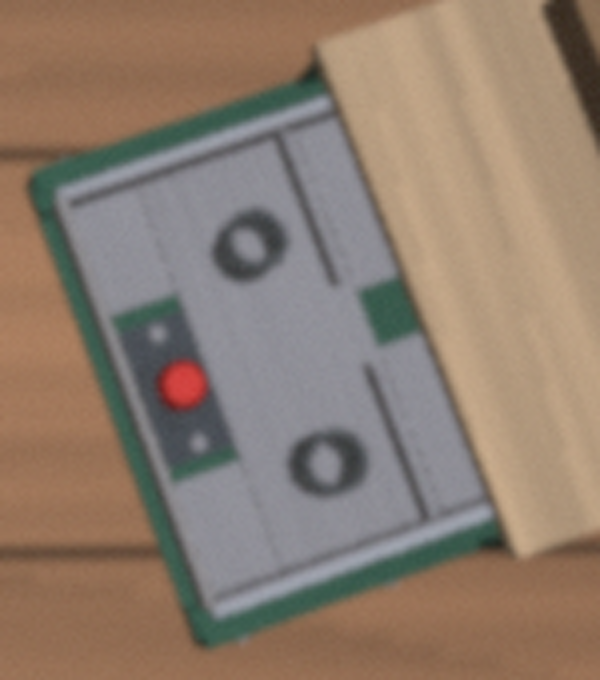

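The crop confirms the choice: a round red catch in the dark hand slot, the second hole at the board's edge, and both springs standing behind the slot. The stand's back points at about -70.3° yaw. The two-view height of the catch is 27 mm against a nominal 29. First I shut the hand and move over, high up.

```bash
python3 -m jog '0 0 0 -0.0347 -0.0173 0 255;0 0 0 -0.0347 -0.0173 0 255;0 0 0 -0.0347 -0.0173 0 255;0 0 0 -0.0347 -0.0173 0 255;0 0 0 -0.0347 -0.0173 0 255' 20; python3 -m jog '0 0 0 -0.0347 -0.0173 0 255;0 0 0 -0.0347 -0.0173 0 255;0 0 0 -0.0347 -0.0173 0 255;0 0 0 -0.0347 -0.0173 0 255;0 0 0 -0.0347 -0.0173 0 255'; python3 -c "
from workcell import ctrl;print(ctrl.observe()['joint_pos'])"
```

```text
time_s: 0.62
ee_pos: [0.3047, 0.4759, 0.2313]
eef_rot: [-3.141, 0.0, 2.887]
wrist_force: [0.8, 0.6, 0.2]
opening: 0.302
time_s: 1.03
ee_pos: [0.4509, 0.3484, 0.2314]
eef_rot: [3.142, 0.0, 2.887]
wrist_force: [1.2, 0.6, -0.1]
opening: -0.001
[-0.78966238  0.43369606  0.03811201  1.75132    -0.01959305  0.95689299
  0.57226274]
```

```bash
python3 -m jog '0 0 0 -0.0187 -0.035 0 255;0 0 0 -0.0187 -0.035 0 255;0 0 0 -0.0187 -0.035 0 255;0 0 0 -0.0187 -0.035 0 255;0 0 0 -0.0187 -0.035 0 255' >/dev/null; python3 -m jog '0 0 0 -0.0187 -0.035 0 255;0 0 0 -0.0187 -0.035 0 255;0 0 0 -0.0187 -0.035 0 255;0 0 0 -0.0187 -0.035 0 255;0 0 0 -0.0187 -0.035 0 255' >/dev/null; python3 -m jog '0 0 0 -0.0187 -0.035 0 255;0 0 0 -0.0187 -0.035 0 255;0 0 0.12 0 0 0 255;0 0 0.12 0 0 0 255;0 0 0.12 0 0 0 255'
for i in 1 2 3; do python3 -m jog '0 0 0.12 0 0 0 255;0 0 0.12 0 0 0 255;0 0 0.12 0 0 0 255;0 0 0.12 0 0 0 255;0 0 0.12 0 0 0 255'; done
python3 -m jog '0 0 0.12 0 0 0 255;0 0 0.12 0 0 0 255;0 0 0.12 0 0 0 255;0 0 0.023 0 0 0 255;0 0 0 0 0 0 255'
```

```text
time_s: 2.28
ee_pos: [0.5608, -0.114, 0.231]
eef_rot: [-3.141, -0.0, 2.519]
wrist_force: [0.1, 0.3, 0.2]
opening: 0.002
time_s: 2.7
ee_pos: [0.5609, -0.113, 0.2312]
eef_rot: [-3.141, -0.0, 1.921]
wrist_force: [-0.5, -0.4, -0.4]
opening: 0.003
time_s: 3.12
ee_pos: [0.561, -0.113, 0.2313]
eef_rot: [-3.141, -0.0, 1.321]
wrist_force: [0.2, 1.0, 0.2]
opening: 0.004
time_s: 3.53
ee_pos: [0.561, -0.1129, 0.2313]
eef_rot: [-3.141, 0.0, 0.721]
wrist_force: [-0.4, 0.4, 0.9]
opening: -0.0
time_s: 3.95
ee_pos: [0.561, -0.1129, 0.2311]
eef_rot: [3.141, 0.001, 0.346]
wrist_force: [0.1, 0.2, -1.0]
opening: 0.002
```

```bash
python3 -m jog '0 0 0 0.0006 0.0023 0.034 255;0 0 0 0 0 0.034 255;0 0 0 0 0 0.034 255;0 0 0 0 0 0.034 255;0 0 0 0 0 0.034 255';python3 -m jog '0 0 0 0 0 0 255'; python3 - <<'E'
from m import *
b=grab('side');a=grab('top')
print(red(a),red(b))
p=ctrl.observe()['ee_pos'];print(p,proj(a,p),proj(b,p))
c=np.hstack([cv2.resize(x[y-60:y+60,u-60:u+60],(400,400),interpolation=cv2.INTER_CUBIC) for x,u,y in((a['color'],345,210),(b['color'],325,240))])
cv2.imwrite('pics/c2.png',c)
E
```

```text
time_s: 4.37
ee_pos: [0.5622, -0.1149, 0.0598]
eef_rot: [-3.141, -0.0, 0.348]
wrist_force: [1.0, 0.1, 0.5]
opening: 0.003
time_s: 4.45
ee_pos: [0.5596, -0.1142, 0.0563]
eef_rot: [-3.138, 0.006, 0.348]
wrist_force: [-1.4, 0.9, -1.0]
opening: -0.0
[] [(np.int32(27), array([319.2, 257. ]))]
[ 0.56208342 -0.11546846  0.06166621] [346.29031203 215.01750435] [317.2518166  243.36815605]
```

View pics/c2.png

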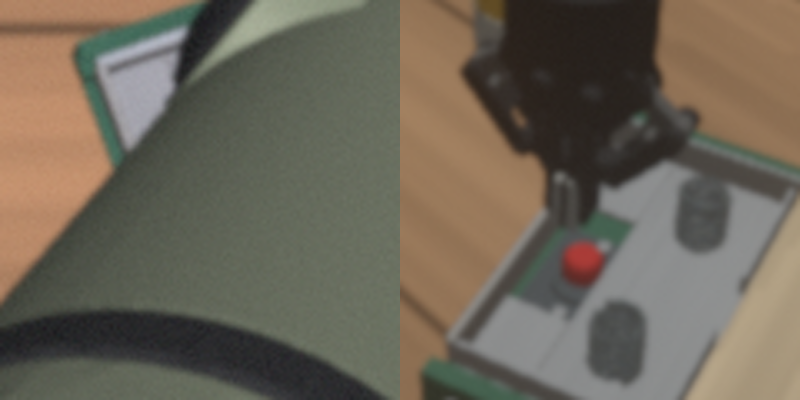

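The side view shows the fingertips over the slot at about (317,246), where the projection puts them, with the catch at (319,257) and clear of both springs. The top camera is blocked by the arm. I go down in steps and watch the force.

```bash
python3 -m jog '0 0 0 0 0 0.009 255;0 0 0 0 0 0.009 255;0 0 0 0 0 0.008 255;0 0 0 0 0 0 255;0 0 0 0 0 0 255';python3 -m jog '0 0 0 0 0 0.003 255;0 0 0 0 0 0.003 255;0 0 0 0 0 0.003 255;0 0 0 0 0 0 255;0 0 0 0 0 0 255'; python3 -c "
from workcell import ctrl;s=ctrl.observe();print(s['ee_pos'],s['wrist_force'])"
```

```text
time_s: 4.97
ee_pos: [0.5623, -0.115, 0.0354]
eef_rot: [-3.141, 0.0, 0.344]
wrist_force: [0.0, -0.3, 0.4]
opening: 0.003
time_s: 5.38
ee_pos: [0.5626, -0.1151, 0.0264]
eef_rot: [3.141, -0.0, 0.344]
wrist_force: [1.6, -0.4, 2.9]
opening: 0.001
[ 0.56255689 -0.11505675  0.02635764] [ 1.59531356 -0.35074175  2.91081416]
```

```bash
python3 -m jog '0 0 0 0 0 0.0025 255;0 0 0 0 0 0.0025 255;0 0 0 0 0 0.0025 255;0 0 0 0 0 0.0025 255;0 0 0 0 0 0 255'; python3 -m jog '0 0 0 0 0 0 255;0 0 0 0 0 0 255'; python3 - <<'E'
from m import *
b=grab('side');print(red(b));s=ctrl.observe();print(s['ee_pos'],s['wrist_force'])
cv2.imwrite('pics/c3.png',cv2.resize(b['color'][190:310,260:380],(600,600),interpolation=cv2.INTER_CUBIC))
E
```

```text
time_s: 5.8
ee_pos: [0.5625, -0.1151, 0.016]
eef_rot: [3.141, -0.0, 0.344]
wrist_force: [0.6, 1.2, 6.3]
opening: -0.002
time_s: 5.97
ee_pos: [0.5625, -0.1151, 0.0163]
eef_rot: [3.141, -0.0, 0.344]
wrist_force: [1.5, 0.8, 6.8]
opening: 0.006
[]
[ 0.5625408  -0.11507652  0.0163089 ] [1.212463   0.57903722 5.67462452]
```

View pics/c3.png

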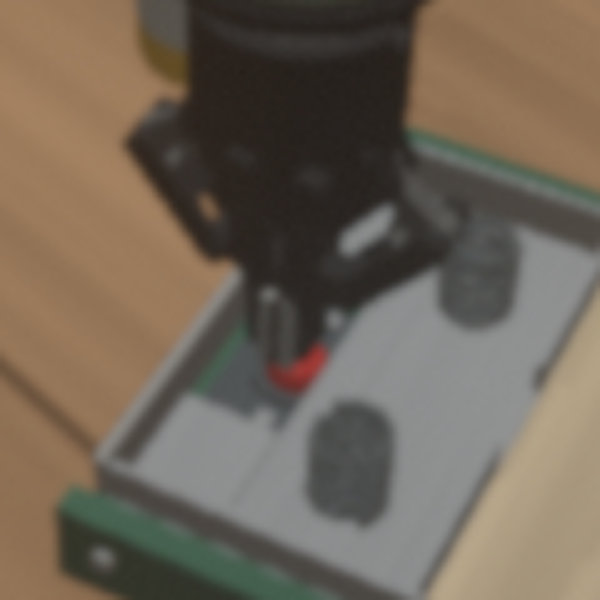

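The catch is down under the fingertips, at about 12.7 mm with a matching 6.5 N, and both springs are standing. Now I slide along tool -y, starting gently.

```bash
python3 -m jog '0 0 0 0 -0.001 0 255;0 0 0 0 -0.0015 0 255;0 0 0 0 -0.0015 0 255;0 0 0 0 -0.0015 0 255;0 0 0 0 -0.0015 0 255'; python3 -m jog '0 0 0 0 -0.0015 0 255;0 0 0 0 -0.0015 0 255;0 0 0 0 -0.0015 0 255;0 0 0 0 -0.0015 0 255;0 0 0 0 -0.0015 0 255';python3 -m jog '0 0 0 0 -0.0015 0 255;0 0 0 0 -0.0015 0 255;0 0 0 0 -0.0015 0 255;0 0 0 0 -0.0015 0 255;0 0 0 0 -0.0015 0 255'
```

```text
time_s: 6.43
ee_pos: [0.5604, -0.1094, 0.0165]
eef_rot: [3.14, -0.001, 0.343]
wrist_force: [2.7, -6.1, 4.9]
opening: 0.0
time_s: 6.85
ee_pos: [0.5577, -0.1019, 0.0164]
eef_rot: [3.141, -0.0, 0.343]
wrist_force: [3.3, -4.3, 3.0]
opening: 0.002
time_s: 7.27
ee_pos: [0.5552, -0.0948, 0.0163]
eef_rot: [3.141, -0.0, 0.343]
wrist_force: [3.2, -4.5, 2.9]
opening: -0.001
```

```bash
for i in 1 2 3 4 5; do python3 -m jog '0 0 0 0 -0.0025 0 255;0 0 0 0 -0.0025 0 255;0 0 0 0 -0.0025 0 255;0 0 0 0 -0.0025 0 255;0 0 0 0 -0.0025 0 255'; done; python3 - <<'E'
from m import *
b=grab('side');print(red(b))
cv2.imwrite('pics/c4.png',cv2.resize(b['color'][160:340,240:420],(600,600),interpolation=cv2.INTER_CUBIC))
E
```

```text
time_s: 7.68
ee_pos: [0.5511, -0.083, 0.0164]
eef_rot: [3.14, -0.001, 0.343]
wrist_force: [4.2, -4.2, 2.6]
opening: -0.002
time_s: 8.1
ee_pos: [0.547, -0.0712, 0.0164]
eef_rot: [3.14, -0.001, 0.343]
wrist_force: [4.9, -4.2, 1.7]
opening: 0.001
time_s: 8.52
ee_pos: [0.5428, -0.0593, 0.0164]
eef_rot: [3.14, -0.001, 0.343]
wrist_force: [4.3, -3.8, 1.1]
opening: -0.002
time_s: 8.93
ee_pos: [0.5386, -0.0476, 0.0163]
eef_rot: [3.14, -0.001, 0.343]
wrist_force: [5.1, -3.2, 1.4]
opening: 0.002
time_s: 9.35
ee_pos: [0.5344, -0.0358, 0.0163]
eef_rot: [3.14, -0.001, 0.343]
wrist_force: [5.4, -3.7, 1.1]
opening: -0.003
[]
```

View pics/c4.png

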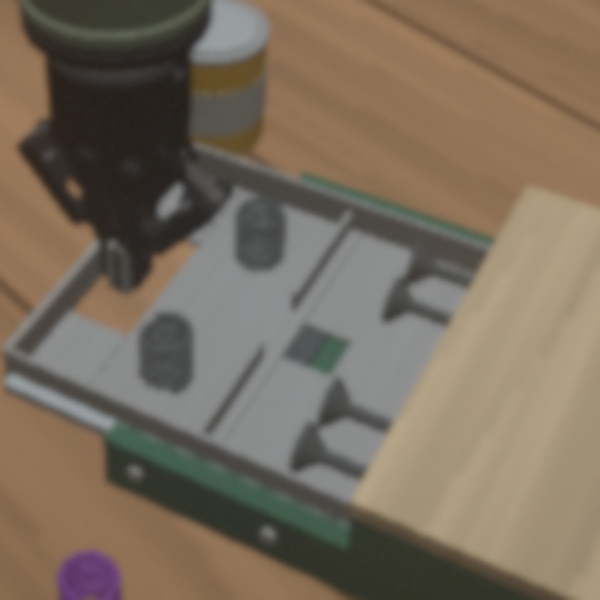

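The tray is about 80 mm out with its floor over the catch. Both springs are standing, and the second hole at crop (318,348) is nearing the catch. I continue and ease up to the end.

```bash
for i in 1 2; do python3 -m jog '0 0 0 0 -0.0025 0 255;0 0 0 0 -0.0025 0 255;0 0 0 0 -0.0025 0 255;0 0 0 0 -0.002 0 255;0 0 0 0 -0.0015 0 255'; done;  python3 -m jog '0 0 0 0 -0.0015 0 255;0 0 0 0 -0.001 0 255;0 0 0 0 -0.001 0 255;0 0 0 0 -0.001 0 255;0 0 0 0 0 0 255'; python3 - <<'E'
from m import *
b=grab('side');print(red(b))
E
```

```text
time_s: 9.82
ee_pos: [0.5306, -0.0254, 0.0163]
eef_rot: [3.141, -0.001, 0.344]
wrist_force: [5.2, -3.4, 0.0]
opening: -0.002
time_s: 10.23
ee_pos: [0.5268, -0.015, 0.0163]
eef_rot: [3.141, -0.001, 0.344]
wrist_force: [5.0, -3.2, 1.1]
opening: 0.003
time_s: 10.65
ee_pos: [0.5245, -0.0102, 0.0161]
eef_rot: [-3.141, 0.001, 0.344]
wrist_force: [-0.8, -0.9, -0.0]
opening: -0.002
[]
```

```bash
python3 -m jog '0 0 0 0 -0.001 0 255;0 0 0 0 -0.001 0 255;0 0 0 0 -0.001 0 255;0 0 0 0 0 0 255'; python3 - <<'E'
from m import *
b=grab('side');print(red(b))
E
python3 -m jog '0 0 0 0 -0.0005 0 255;0 0 0 0 -0.0005 0 255;0 0 0 0 -0.0005 0 255'; python3 - <<'E'
from m import *
b=grab('side');print(red(b))
cv2.imwrite('pics/c5.png',cv2.resize(b['color'][160:340,230:410],(600,600),interpolation=cv2.INTER_CUBIC))
E
```

```text
time_s: 11.03
ee_pos: [0.5237, -0.0077, 0.0162]
eef_rot: [-3.142, 0.0, 0.344]
wrist_force: [-0.9, -2.8, -0.4]
opening: 0.001
[]
time_s: 11.33
ee_pos: [0.5234, -0.0064, 0.0163]
eef_rot: [3.141, 0.0, 0.344]
wrist_force: [-0.4, -2.7, -1.9]
opening: 0.0
[]
```

View pics/c5.png

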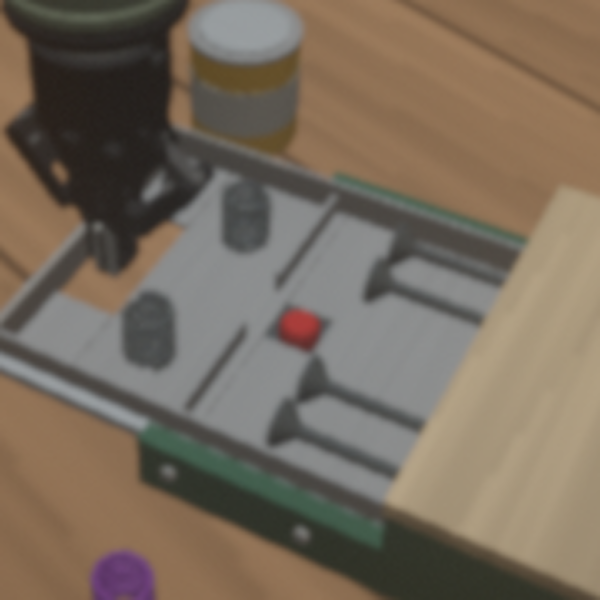

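The catch now shows in the second hole at crop (299,327), about pixel (320,258), close to where it was when up at the start. I ease on to feel the end stop.

```bash
cat >> m.py <<'E'
def red2(d):
    c=d['color'].astype(int); m=((c[...,2]>70)&(c[...,2]>2.2*c[...,1])&(c[...,2]>2.2*c[...,0])).astype(np.uint8)
    n,l,s,k=cv2.connectedComponentsWithStats(m)
    return [(s[i,4],k[i].round(1)) for i in range(1,n) if s[i,4]>8]
E
python3 -m jog '0 0 0 0 -0.0007 0 255;0 0 0 0 -0.0007 0 255;0 0 0 0 0 0 255'
python3 -m jog '0 0 0 0 -0.0007 0 255;0 0 0 0 -0.0007 0 255;0 0 0 0 0 0 255'; python3 - <<'E'
from m import *
print(red2(grab('side')),red2({'color':cv2.imread('pics/s0.png')}))
b=grab('side'); print([proj(b,(.564,-.1196,z)) for z in(.015,.02,.028)])
E
```

```text
time_s: 11.63
ee_pos: [0.5229, -0.0051, 0.0163]
eef_rot: [3.141, 0.0, 0.344]
wrist_force: [-0.1, -3.8, -1.2]
opening: -0.0
time_s: 11.88
ee_pos: [0.5229, -0.005, 0.0164]
eef_rot: [3.139, -0.0, 0.343]
wrist_force: [2.3, -11.0, -4.7]
opening: -0.001
[(np.int32(68), array([319.4, 257.5]))] [(np.int32(79), array([319.3, 257.9]))]
[array([318.74859442, 261.76623845]), array([318.83973804, 259.93577353]), array([318.98713449, 256.97556614])]
```

The stop is felt: the force rises to 11 N and the hand stalls. The catch is back at its original up height, at row 257.5 against 257.9 at the start. I back off the lip, rise straight up and check.

```bash
python3 -m jog '0 0 0 0 -0.000 0 255;0 0 0 0 0.002 0 255;0 0 0 0 0.002 0 255;0 0 0 0 0.0015 0 255;0 0 0 0 0 0 255'
python3 -m jog '0 0 0 0 0 0.00 255;0 0 0 0 0 -0.005 255;0 0 0 0 0 -0.01 255;0 0 0 0 0 -0.015 255;0 0 0 0 0 -0.02 255'
python3 -m jog '0 0 0 0 0 -0.03 255;0 0 0 0 0 -0.035 255;0 0 0 0 0 -0.035 255;0 0 0 0 0 -0.03 255;0 0 0 0 0 0 255'
python3 -m jog '0 0 0 0 -0.01 0 255;0 0 0 0 -0.03 0 255;0 0 0 0 -0.04 0 255;0 0 0 0 -0.04 0 255;0 0 0 0 -0.03 0 255'
python3 -m jog '0 0 0 0 -0.01 0 255;0 0 0 0 0 0 255;0 0 0 0 0 0 255'
python3 - <<'E'
from m import *
b=grab('side');a=grab('top');print(red2(a),red2(b),tri(a,max(red2(a),key=lambda x:x[0])[1],b,max(red2(b),key=lambda x:x[0])[1]))
c=np.hstack([cv2.resize(x,(400,400),interpolation=cv2.INTER_CUBIC) for x in(a['color'][100:340,220:460],b['color'][150:350,220:420])])
cv2.imwrite('pics/c6.png',c)
E
```

```text
time_s: 12.4
ee_pos: [0.5244, -0.0088, 0.0164]
eef_rot: [-3.141, -0.0, 0.344]
wrist_force: [0.7, -0.0, -0.4]
opening: -0.001
time_s: 12.82
ee_pos: [0.5238, -0.0089, 0.067]
eef_rot: [-3.141, 0.001, 0.344]
wrist_force: [-0.1, -0.0, -0.8]
opening: -0.002
time_s: 13.23
ee_pos: [0.5261, -0.0093, 0.2019]
eef_rot: [3.141, -0.006, 0.343]
wrist_force: [1.6, 0.9, -0.3]
opening: -0.001
time_s: 13.65
ee_pos: [0.4716, 0.1354, 0.1958]
eef_rot: [-3.141, 0.002, 0.345]
wrist_force: [0.9, 0.4, -0.0]
opening: -0.001
time_s: 13.9
ee_pos: [0.4699, 0.1419, 0.1961]
eef_rot: [3.141, 0.001, 0.345]
wrist_force: [-0.5, -0.4, 0.8]
opening: -0.001
[(np.int32(104), array([345.1, 215.9]))] [(np.int32(69), array([319.4, 257.6]))] (array([ 0.56444224, -0.11992117,  0.02616933]), np.float64(0.0005813763159661474))
```

View pics/c6.png

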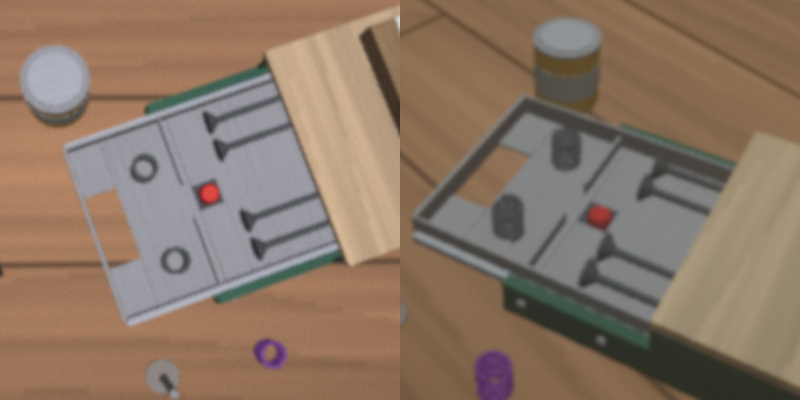

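The tray is out, with the catch up through the second hole at crop (209,194). Both springs are standing, the tin and valve have not moved, and the hand is clear.

```bash
python3 -c "
from workcell import ctrl;print(ctrl.hand_in())"
```

```text
the job is handed in; nothing more can be done
None
```

The tray is drawn out and locked, and the job was handed in at about 14 s of the 32 s allowed. I pressed the catch down about 13 mm with the shut fingertips. I kept it down while pushing the tray's lip out until the floor covered the catch, then went on to the end stop, where the force rose to about 11 N. After that I backed off the lip, lifted straight up and moved the hand clear.

**Last checks:**
- **Catch:** it is up through the second hole. The two-view height was 26 mm, against 27 mm measured the same way at the start and 29 mm nominal; the difference is within the 2 mm calibration.
- **Springs:** both are standing on the tray.
- **Tin, valve and purple look-alike:** in the pictures they look untouched.
- **Forces:** the readings I took were at most about 11 N.

The strict red colour mask missed the catch once it sat lower in the hole's shading. A looser mask and the pictures confirmed it was up. No check failed.

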